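# Open the sample bay's sprung gate and hold it wide

## Task

Lift the orange keeper link up off its two pegs and leave it lying in the blue tray, then release the gate: squeeze the yellow catch first and the blue catch second, each time gripping the coloured tab and its grey ear together until the tab is pressed in fully. Then take the green handle post, swing the gate toward you past its detent until it stands wide open, about square to the front, and finish still holding it there by the handle, since the gate springs back if let go. Leave the other things on the worktop where they are.

Things in the scene. Friction and masses are not known exactly. Their poses are not given: they have to be found in the camera images.
- bay: White and grey sample bay, 385 mm wide, 207 deep, fixed; its yaw varies. Origin: worktop level, mid-plane of the front, at the closed gate's free edge; +x into the bay (away from the robot), +y along the front to the left, z up. Right part (y -0.138 to 0): barred gate. Left (y 0 to 0.200): closed front; its 20 mm rail, top at z 0.060, carries both catches. Racks inside stay below z 0.100.
- link: Orange keeper link, loose, 60 g: flat oblong ring, 88 mm (y) x 42 mm (x), 8 thick, with a middle bar carrying an upright grip tab 10 mm thick (x), 24 wide (y), top 48 mm above the underside. Origin: centre of the underside. It hangs flat on the rail over two steel pegs, one on the gate, one on the frame, 10 mm thick, 22 tall, 50 apart, 6 mm or more of play; lift it straight up 30 mm or more.
- link_grip (a point): The middle of the link's grip tab, 34 mm above the ring's underside; pinch the tab along the link's x.
- tray: Blue open tray, 170 x 170 mm outside, walls 4 mm thick and 28 mm high, floor 4 mm thick, loose, 0.6 kg, on the worktop at the right; origin at the centre of its underside.
- catch1 (a joint): Travel (m) of the yellow catch's tab toward its ear (+y of the bay): 0 out (locked), 0.014 fully in; may start up to 0.003. Its bolt is clear of the gate from about 0.009. It moves against about 4 N of friction and stays where it is left; no spring.
- catch1_tab (a point): Centre of the yellow tab (the outer catch, farthest from the gate): a plate 20 mm (bay x), 10 mm (bay y) and 42 mm tall on the front rail; the centre is 83 mm above the worktop. It slides toward the ear.
- ear1: Fixed grey ear of the yellow catch: an upright plate 20 x 10 x 44 mm on the front rail, its origin at the centre of its underside (60 mm above the worktop). With the catch out, tab and ear centres are 26 mm apart along the bay's y (36 mm over both outer faces); fully in, 12 mm (22 mm over both).
- catch2 (a joint): Travel (m) of the blue catch's tab, as for catch1; may start up to 0.003.
- catch2_tab (a point): Centre of the blue tab (the inner catch, 75 mm nearer the gate), of the same form and height as the yellow one.
- ear2: Fixed grey ear of the blue catch, like ear1.
- gate (a joint): Gate angle (rad): 0 closed, grows as the free edge swings toward the robot, stop at 1.57. A spring, 0.05 N m closed to 0.13 N m wide open, pulls it shut. A ball detent resists between about 0.38 and 1.0 rad (about 6 N at the handle); let go beyond it, the gate swings back to about 1.0 rad. With the link or a bolt in place it cannot open.
- gate_hinge (a point): A point on the upright hinge axis at the gate's right end, 60 mm above the worktop.
- gate_handle: Green upright round handle post on top of the gate, 16 mm in diameter, 46 mm tall with a collar of 22 mm and 3 mm height at its foot, 64 mm from the hinge axis; origin at the centre of its foot, 60 mm above the worktop. Its axes turn with the gate.
- handle_mid (a point): Point on the handle post's axis 85 mm above the worktop, where it is pinched.
- slide_box: Bystander: grey slide box, 92 x 125 x 40 mm.
- carton_y: Bystander: white carton with a yellow edge, 140 x 99 x 60 mm.
- tub: Bystander: small white tub, 90 x 72 x 50 mm.
- tube_rack: Bystander: black rack of purple-capped tubes, 192 x 109 x 93 mm.
- needle_box: Bystander: white and teal carton, 140 x 99 x 60 mm.
There are look-alikes about, which are no part of the job. There is more than one size of the tray; the one meant has the size given above.

How it is judged:
On the way, in this order (a step that is already met when the one before it is completed fails the run):
1. the link is off its pegs, lies in the tray and is let go (x of link in the frame of tray between -0.075 and 0.075 m and y of link in the frame of tray between -0.075 and 0.075 m and z of link in the frame of tray below 0.05 m and contact force between the fingers and link below 0.1 N and linear speed of link below 0.03 m/s), for 0.2 s.
2. the yellow tab is squeezed in at least 10 mm, with the fingers also on its ear (value of joint catch1 above 0.01 m and contact force between the fingers and ear1 above 0.5 N), for 0.05 s.
3. then the blue tab is squeezed in at least 10 mm, with the fingers also on its ear (value of joint catch2 above 0.01 m and contact force between the fingers and ear2 above 0.5 N), for 0.05 s.
4. the gate is swung past its detent (over 1.05 rad) by its handle (value of joint gate above 1.05 rad and contact force between the fingers and gate_handle above 0.5 N), for 0.1 s.
At the end, for the whole second after the job is handed in: Gate still and open over 1.25 rad (72 deg), fingers pressing its green handle with over 0.5 N; both tabs in by at least 9 mm; the link at rest in the tray (origin within 75 mm of its centre each way, under 50 mm above its underside), not touched by the fingers (all of step 1 and value of joint gate above 1.25 rad and velocity of joint gate between -0.1 and 0.1 rad/s and contact force between the fingers and gate_handle above 0.5 N and value of joint each of catch1, catch2 above 0.009 m); the arm keeps its last pose, push and grip.
It fails at once if the blue catch is pressed in before the yellow one (value of joint catch2 above 0.007 m and value of joint catch1 below 0.009 m).
It fails at once if the tray or another loose thing on the worktop is moved by more than 40 mm (distance of any of slide_box, carton_y, tub, tube_rack, needle_box, tray from where it was at the start of the episode above 0.04 m).
It also fails if it takes over 61 s, if anything falls off the work surface, if the arm or the gripper's body presses on something with over 40 N, if the wrist force passes 120 N, or if a joint passes its speed limit or range.

## Robot

A 6-joint arm with a two-finger parallel gripper is mounted at the origin on a cart in front of the work surface, level with it; the furniture and walls round the work are solid. World frame = base frame: x ahead of the robot, y to its left, z up, the work surface at z = 0. Lengths are in m, angles in rad, forces in N, time in s.
With the tool pointing down it reaches from about 0.25 to 0.725 m from the base axis. Payload 4 kg.
Tool frame: the origin (TCP) lies midway between the tips of the shut fingers; the grasp point (between the pads) lies 19 mm behind it; z points along the fingers, y is the direction in which the jaws open and shut (so a half turn about z gives the same grasp; the last joint's range is limited). The gripper opens to 85 mm and grips with 20 to 120 N. Pads are 22 mm wide; open, the fingers measure 114 mm over their backs; the gripper's body (76 mm by 85 mm) begins 54 mm behind the grasp point. The pads swing forward as they close: fully open they stand 13 mm farther back than shut.
Start: joints at [-1.196, 0.241, 0.005, 1.335, 0, 1.571], TCP at [0.183, -0.465, 0.196] pointing down, gripper open.
Joint ranges: [-2.72, 2.72], [-1.05, 1.87], [-1.09, 1.28], [-1.99, 2.15], [-1.42, 1.44], [-3.14, 3.14]. Speed limits (rad/s): [2.79, 2.79, 3.14, 3.14, 3.14, 3.14].

## Interface

Orientations are given as a unit quaternion [x, y, z, w].
In Python, from workcell import bot gives the robot as it stands.
- The arm moves only by the shell command python3 -m inch 'ROWS'. ROWS is JSON, a list of rows, each a list of 5 numbers: the shift along the tool's x, y, z scaled (see below), then the turn about the tool's z scaled (see below), then the closure, from 0 (fully open) to 1 (shut). A call has 1 to 10 rows; each row is the pose to reach, as a shift and turn from the pose commanded when the call began, along the tool's axes at that moment; what a row does not reach only later rows make up. The controller multiplies each number of a shift by 100 cm and each number of a turn by 120 degrees. A row lasts 1/8 s, in which the tool goes at most 62.5 mm and 10.7 degrees, less where a joint would pass 70% of its speed; a pose out of reach is approached as far as the arm can. A call with a number of a shift or a turn outside -1 to 1 is refused whole. A call with a gripper value outside its range is refused whole. The fingers move at their own pace and stop on an object; the grip force is fixed at half the most. Time passes only in rows, so rows that repeat a pose let the fingers close. It gives the time, the measured TCP pose, the force and the opening at its end, in the units of the state.
- bot.get_obs(): the state, without advancing time (a new reading comes with each control period).
- bot.camera(name): name is "scene" or "top" or "wrist"; returns the picture (400x640x3 uint8, red, green, blue); there is no depth.
- bot.calibration(name): a dict with "intrinsics" (3x3 intrinsics, pixels), "xyz" and "attitude" of the camera in the world; the wrist camera has in their place "tool_from_camera" (4x4, takes a point from camera to tool coordinates, whose origin is the TCP and whose axes are the flange's). Camera axes: x right, y down, z forward; pixel columns grow to the right and rows downward; lengths in m; the calibration is good to about 2 mm. A picture is of the moment at which its call begins: read the wrist's pose just before it. calibration takes no time and is no camera call.
- bot.job_done(): hands the job in, once; it reports no verdict.
Trained networks look in the newest picture that a camera, given by its name, has taken for a name from the list of things; names that differ only in an ending like _2 or _b are one class to them, and where a whole thing is asked for, a point or a joint stands for the part that bears it (a point fixed in the world has none). Each returns a list of dicts, best first, with "score" (0 to 1); they miss things now and then, are a little off and sometimes report something else, mostly with a low value. They report only what shows in the picture. A call takes as long as a camera call. They do not tell look-alikes from the thing itself.
- bot.masks_of(camera, target): "pixels" (400x640 bool, what is visible of it) and "extent" ([left, top, width, height] as shares, 0 to 1, of the picture: columns of its width, rows of its height, round what is visible of it).
- bot.spot_point(camera, target): "point" ([column, row] as shares, 0 to 1, of the picture: columns of its width, rows of its height: a listed point, or the origin of a listed thing).
The state is a dict: "clock": time; "joint_pos": joint angles; "joint_vel": joint speeds; "tau": joint torques, N m; "eef_pos": TCP position; "tool_rot": TCP orientation; "ft_force": force on the tool from outside, world axes, zero at the start; "ft_torque": the same for the moment, N m; "grip_width": finger opening in m.
Only numpy, scipy, OpenCV 4.12 (cv2) and the standard library are available. Lean on these libraries where they do the work, as an engineer would, in place of code of your own. Each camera call takes 0.05 s, during which the arm holds its last target.

## Working session

There is one attempt and no reset: what is moved stays moved. The work goes in short steps, Python scripts to look and compute and a shell command to move; the robot and the scene stay as the last step left them, time stands still between calls to the robot, and variables do not carry over. Pictures are saved under pics/ and viewed, and the job is handed in when it is done.

```bash
ls; mkdir -p pics
python3 - <<'E'
from workcell import bot
import cv2,json
o=bot.get_obs()
for k,v in o.items(): print(k,v)
for c in ["scene","top","wrist"]:
    im=bot.camera(c); cv2.imwrite(f"pics/{c}0.png",im[:,:,::-1])
    print(c,bot.calibration(c))
E
```

```text
pics
clock 0.0
joint_pos [-1.19600001e+00  2.41394588e-01  3.70529837e-03  1.33518178e+00
 -2.55100797e-06  1.57078248e+00]
joint_vel [ 3.30534908e-03 -5.16010787e-04  3.76818541e-05 -7.62462673e-04
  6.47593691e-04 -1.18078196e-03]
tau [ 1.36375409e-03 -3.72320724e+01  2.52406222e+01  1.71174301e-02
  2.99508129e-04 -2.68591080e-06]
eef_pos [ 0.18278189 -0.46463353  0.19531498]
tool_rot [ 9.82490473e-01  1.86309942e-01 -1.94511539e-04 -1.01897189e-03]
ft_force [-0.31856101  0.61491504  0.09187074]
ft_torque [0.01770507 0.04256728 0.0096577 ]
grip_width 0.08572460604050064
scene {'intrinsics': array([[474.65039963,   0.        , 324.74226442],
       [  0.        , 474.65039963, 203.60684573],
       [  0.        ,   0.        ,   1.        ]]), 'xyz': array([-0.71328375,  0.54888364,  0.73533545]), 'attitude': array([-0.44232886,  0.71771819, -0.45448371,  0.2875245 ])}
top {'intrinsics': array([[439.89326291,   0.        , 316.4220074 ],
       [  0.        , 439.89326291, 186.7165948 ],
       [  0.        ,   0.        ,   1.        ]]), 'xyz': array([-0.19157963, -0.41438758,  1.52928121]), 'attitude': array([ 0.81555252, -0.520674  ,  0.13873102, -0.21101274])}
wrist {'intrinsics': array([[278.33053204,   0.        , 317.9191377 ],
       [  0.        , 278.33053204, 205.66035508],
       [  0.        ,   0.        ,   1.        ]]), 'tool_from_camera': array([[ 1.46930689e-04, -9.64881216e-01, -2.62686537e-01,
         6.64093786e-02],
       [ 9.99999983e-01,  1.71568449e-04, -7.08543643e-05,
         8.59151404e-06],
       [ 1.13434767e-04, -2.62686522e-01,  9.64881225e-01,
        -1.77855293e-01],
       [ 0.00000000e+00,  0.00000000e+00,  0.00000000e+00,
         1.00000000e+00]])}
```

View pics/scene0.png

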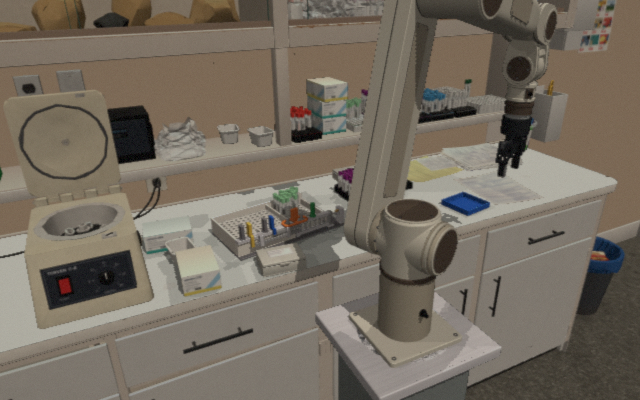

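View pics/top0.png

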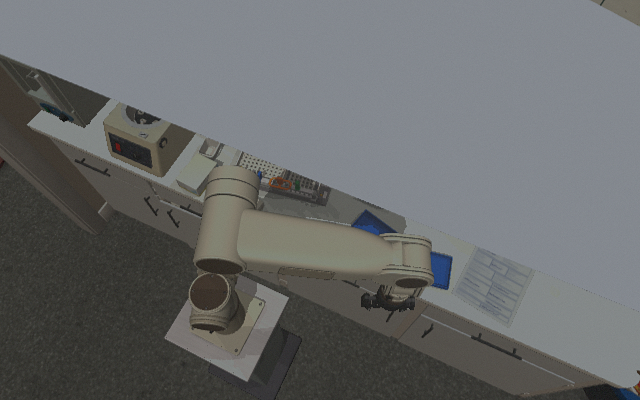

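View pics/wrist0.png

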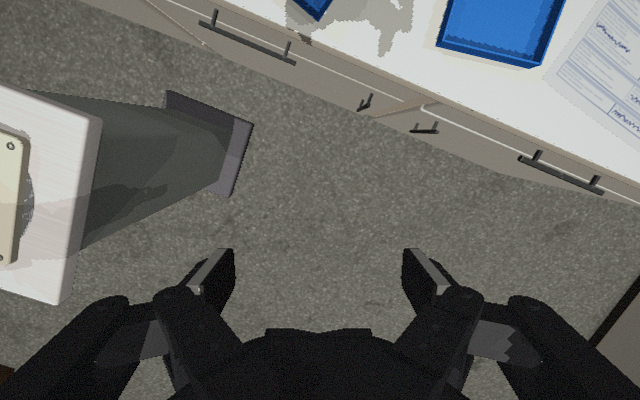

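The scene view shows the bay at about (275,225), the orange link near (295,215), and one blue tray at (465,203). The top view shows two blue trays, at about (375,222) and (440,270). The arm partly hides both of them. I'll run the detectors next.

```bash
cat > h.py <<'E'
from workcell import bot
import cv2,numpy as np
from scipy.spatial.transform import Rotation as R
def cam(name,obs=None):
    c=bot.calibration(name);K=c['intrinsics']
    if name=='wrist':
        T=np.eye(4);T[:3,:3]=R.from_quat(obs['tool_rot']).as_matrix();T[:3,3]=obs['eef_pos']
        M=T@c['tool_from_camera'];return K,M[:3,:3],M[:3,3]
    return K,R.from_quat(c['attitude']).as_matrix(),np.array(c['xyz'])
def ray(name,uv,obs=None):
    K,Rm,t=cam(name,obs);d=Rm@np.linalg.inv(K)@np.array([uv[0],uv[1],1.]);return t,d
def atz(name,uv,z,obs=None):
    t,d=ray(name,uv,obs);return t+d*(z-t[2])/d[2]
def proj(name,P,obs=None):
    K,Rm,t=cam(name,obs);p=K@(Rm.T@(np.asarray(P,float)-t));return p[:2]/p[2]
def snap(name,fn=None):
    o=bot.get_obs();im=bot.camera(name)
    if fn: cv2.imwrite(f'pics/{fn}.png',im[:,:,::-1])
    return o,im
def spot(name,t):
    r=bot.spot_point(name,t);return [(round(x['score'],2),np.array(x['point'])*[640,400]) for x in r]
Z=dict(link=.06,link_grip=.094,tray=0,catch1_tab=.083,catch2_tab=.083,ear1=.06,ear2=.06,gate_hinge=.06,gate_handle=.06,handle_mid=.085,bay=0)
E
python3 - <<'E'
from h import *
np.set_printoptions(precision=3,suppress=True)
for c in ['scene','top']:
    for t in Z:
        for s,p in spot(c,t)[:3]: print(c,t,s,p,atz(c,p,Z[t]))
E
```

```text
scene link 0.78 [296.128 222.6  ] [0.508 0.052 0.06 ]
scene link 0.63 [182.08 263.32] [0.43  0.417 0.06 ]
scene link_grip 0.71 [290.624 212.   ] [0.52  0.064 0.094]
scene tray 0.9 [464.896 206.6  ] [ 0.451 -0.581  0.   ]
scene catch1_tab 0.68 [252.928 228.68 ] [0.489 0.197 0.083]
scene catch2_tab 0.72 [270.912 222.6  ] [0.501 0.137 0.083]
scene ear1 0.66 [243.52 241.  ] [0.471 0.234 0.06 ]
scene ear2 0.66 [243.52 241.  ] [0.471 0.234 0.06 ]
scene gate_hinge 0.8 [328.128 213.8  ] [ 0.517 -0.064  0.06 ]
scene gate_hinge 0.66 [264.  233.6] [0.486 0.166 0.06 ]
scene gate_hinge 0.63 [293.12 210.88] [0.589 0.028 0.06 ]
scene gate_handle 0.44 [308.288 215.4  ] [ 0.536 -0.002  0.06 ]
scene handle_mid 0.58 [313.088 212.68 ] [ 0.5   -0.003  0.085]
scene handle_mid 0.53 [312.192 210.6  ] [ 0.515 -0.007  0.085]
scene bay 0.88 [294.784 242.2  ] [0.495 0.065 0.   ]
top link 0.53 [285.184 185.2  ] [0.515 0.033 0.06 ]
top link_grip 0.6 [278.784 178.8  ] [0.513 0.057 0.094]
top tray 0.92 [434.88 269.32] [ 0.461 -0.596  0.   ]
top tray 0.86 [370.176 240.   ] [ 0.468 -0.342  0.   ]
top catch2_tab 0.46 [260.608 173.32 ] [0.511 0.135 0.083]
top gate_hinge 0.51 [312.128 191.6  ] [ 0.533 -0.072  0.06 ]
top gate_handle 0.48 [298.176 188.2  ] [ 0.524 -0.018  0.06 ]
top handle_mid 0.38 [296.704 185.68 ] [ 0.519 -0.015  0.085]
top bay 0.75 [281.408 190.2  ] [0.517 0.055 0.   ]
```

Run:
```python
import cv2
im=cv2.imread('pics/scene0.png');cv2.imwrite('pics/s1.png',cv2.resize(im[170:270,200:360],None,fx=5,fy=5,interpolation=cv2.INTER_CUBIC))
im=cv2.imread('pics/top0.png');cv2.imwrite('pics/t1.png',cv2.resize(im[140:300,220:470],None,fx=3.2,fy=3.2,interpolation=cv2.INTER_CUBIC))
```

```text
(no output)
```

View pics/s1.png

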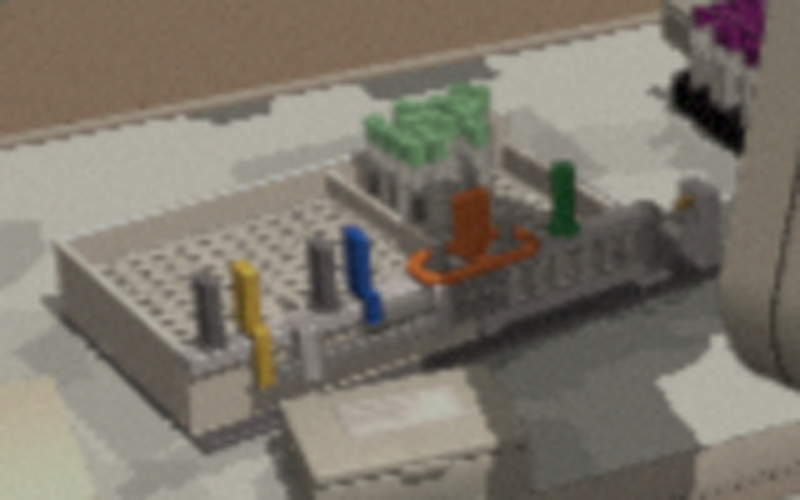

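View pics/t1.png

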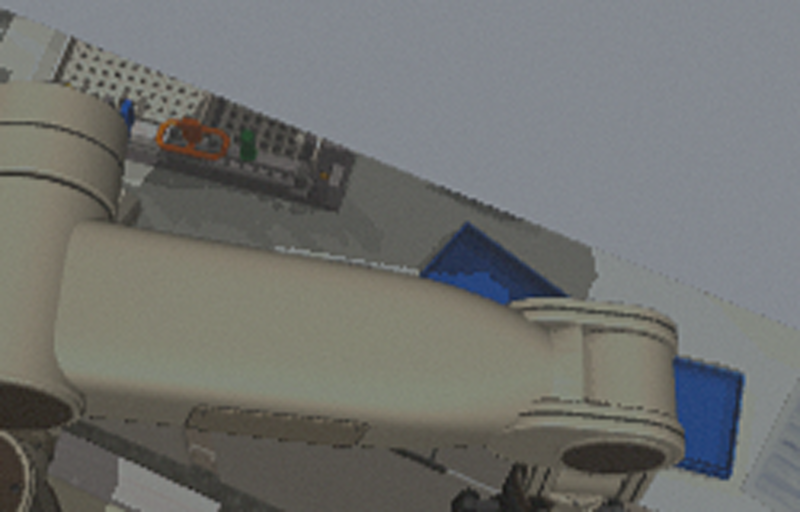

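The scene view shows the yellow tab at (253,228), with its grey ear to the left, the blue tab at (271,222), the link tab at (294,214) and the green post at (312,210). The top view shows two blue trays, the left one turned and half hidden, so I still have to tell their sizes apart. I'll move to a viewpoint over the trays.

```bash
cat >> h.py <<'E'
import sys
def plan(x,y,z,hdg,ref=None):
    """world TCP target + tool-x heading(deg) -> row numbers from commanded ~ measured pose"""
    o=bot.get_obs();Rm=R.from_quat(o['tool_rot']).as_matrix()
    # ideal down orientation
    h0=np.degrees(np.arctan2(Rm[1,0],Rm[0,0]))
    d=Rm.T@(np.array([x,y,z])-o['eef_pos'])
    t=(h0-hdg+180)%360-180
    print('pose',np.round(o['eef_pos'],4),'h0',round(h0,2),'tilt',np.round(Rm[:,2],4),'t',round(o['clock'],2),'F',np.round(o['ft_force'],1),'w',round(o['grip_width'],4))
    print('row',np.round(d,4),'turn',round(t/120,4),'rows lin',np.linalg.norm(d)/.0625,'rot',abs(t)/10.7, 'j',np.round(o['joint_pos'],2))
E
python3 -c "
from h import *
plan(.36,-.40,.25,21.5)"
```

```text
pose [ 0.1831 -0.4653  0.1962] h0 21.48 tilt [ 0.  0. -1.] t 1.25 F [-0.2 -0.1 -0.1] w 0.0852
row [ 0.1886  0.004  -0.0538] turn -0.0002 rows lin 3.138140464135457 rot 0.0023307888141880116 j [-1.2   0.24  0.01  1.34  0.    1.57]
```

```bash
python3 -m inch '[[0.06,0,-0.018,0,0],[0.12,0,-0.036,0,0],[0.18,0,-0.054,0,0],[0.19,0,-0.054,0,0]]'
python3 - <<'E'
from h import *
o,im=snap('wrist','w1')
for t in ['tray','link_grip','handle_mid','bay','tube_rack','tub']:
    for s,p in spot('wrist',t): print(t,s,p,atz('wrist',p,Z.get(t,0),o))
for m in bot.masks_of('wrist','tray'):
    px=m['pixels'].astype(np.uint8);c=max(cv2.findContours(px,0,2)[0],key=cv2.contourArea)
    b=cv2.boxPoints(cv2.minAreaRect(c));W=np.array([atz('wrist',q,.02,o)[:2] for q in b])
    print(m['score'],m['extent'],W,np.linalg.norm(np.diff(W,axis=0),axis=1))
snap('scene','s2')
E
```

```text
clock: 1.75
eef_pos: [0.3636, -0.3948, 0.2515]
tool_rot: [0.982, 0.189, 0.001, 0.001]
ft_force: [0.4, -1.1, -0.2]
grip_width: 0.0853
tray 0.96 [304.704  96.92 ] [ 0.461501   -0.33586414  0.        ]
tray 0.56 [454.208 165.68 ] [ 0.45439439 -0.58541676  0.        ]
0.9 [0.34, 0.0, 0.2767, 0.4483] [[ 0.40711284 -0.21550063]
 [ 0.56958243 -0.2760271 ]
 [ 0.53497965 -0.44464316]
 [ 0.35616811 -0.3965562 ]] [0.17337769 0.17212998 0.18516459]
0.85 [0.6341, 0.2953, 0.1709, 0.2383] [[ 0.38534186 -0.52640849]
 [ 0.50792684 -0.50354179]
 [ 0.52368286 -0.63097727]
 [ 0.39939149 -0.66512135]] [0.1246995  0.12840582 0.12889594]
```

View pics/w1.png

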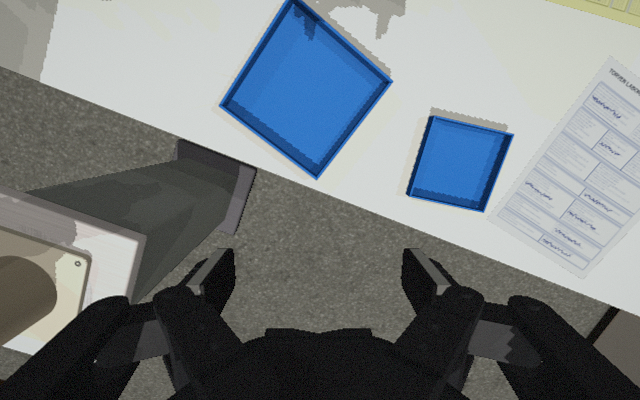

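```bash
python3 -c "
from h import *
plan(.50,.06,.22,96)"
```

```text
pose [ 0.3586 -0.3963  0.25  ] h0 21.35 tilt [-4.e-04  3.e-04 -1.e+00] t 2.2 F [-0.1  0.1 -1. ] w 0.0855
row [ 0.2978 -0.3735  0.0301] turn -0.6221 rows lin 7.657713274116699 rot 6.976491087559788 j [-0.84  0.3   0.22  1.49 -0.    1.93]
```

The wrist view shows the larger tray centred at about (305,97), with sides of about 0.17 m, so that is the target. The small one at (455,165) measures about 0.128 m. The target tray sits near (0.462,-0.337). Next I'll go above the link.

```bash
python3 -m inch '[[0.038,-0.047,0,-0.08,0],[0.076,-0.094,0,-0.16,0],[0.114,-0.141,0,-0.24,0],[0.152,-0.188,0.01,-0.32,0],[0.19,-0.235,0.02,-0.40,0],[0.228,-0.282,0.02,-0.48,0],[0.266,-0.329,0.03,-0.56,0],[0.298,-0.3735,0.03,-0.62,0],[0.298,-0.3735,0.03,-0.622,0]]'
python3 - <<'E'
from h import *
np.set_printoptions(precision=4,suppress=True)
o,im=snap('wrist','w2')
for t in Z:
    for s,p in spot('wrist',t)[:2]: print(t,s,p,atz('wrist',p,Z.get(t,0),o))
snap('scene','s2')
E
```

```text
clock: 3.32
eef_pos: [0.5007, 0.0637, 0.2197]
tool_rot: [0.666, 0.746, 0.0, -0.0]
ft_force: [-0.4, -1.3, -0.4]
grip_width: 0.0854
link 0.8 [325.12 192.32] [0.5105 0.0565 0.06  ]
link 0.36 [242.112 105.68 ] [0.404  0.1466 0.06  ]
link_grip 0.63 [324.8 200.2] [0.5095 0.0548 0.094 ]
catch1_tab 0.56 [319.68  46.8 ] [0.486  0.2107 0.083 ]
catch2_tab 0.62 [323.008 126.28 ] [0.4984 0.1341 0.083 ]
ear1 0.76 [322.304  99.6  ] [0.4945 0.1634 0.06  ]
ear1 0.72 [318.528  29.6  ] [0.4823 0.233  0.06  ]
ear2 0.76 [322.304  99.6  ] [0.4945 0.1634 0.06  ]
ear2 0.72 [318.528  29.6  ] [0.4823 0.233  0.06  ]
gate_hinge 0.78 [333.12 287.6 ] [ 0.5372 -0.0745  0.06  ]
gate_handle 0.77 [330.816 241.8  ] [ 0.5258 -0.0082  0.06  ]
handle_mid 0.8 [331.712 250.08 ] [ 0.5258 -0.0086  0.085 ]
bay 0.9 [323.008 185.8  ] [0.5094 0.0528 0.    ]
```

View pics/w2.png

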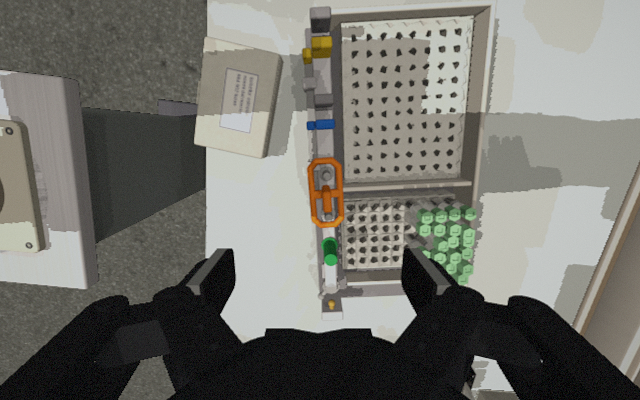

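The wrist view shows, top to bottom: ear1 (319,20), yellow tab (320,47), ear2 (323,98), blue tab (322,125), the orange link centred at (325,195), the green post (330,248) and the hinge (333,288). The bay yaw comes out at about 10°. I'll align with the link, lower partway and recheck.

```bash
python3 -c "
from h import *
plan(.5115,.0555,.15,100)"
```

```text
pose [0.5005 0.0606 0.2203] h0 96.07 tilt [ 2.e-04  0.e+00 -1.e+00] t 3.98 F [ 0.2 -0.4 -0.6] w 0.0854
row [-0.0062  0.0104  0.0703] turn -0.0327 rows lin 1.141325625969895 rot 0.3672529341874917 j [0.12 0.24 0.07 1.4  0.   1.59]
```

```bash
python3 -m inch '[[-0.006,0.010,0.04,-0.033,0.5],[-0.006,0.0105,0.07,-0.033,0.5],[-0.006,0.0105,0.07,-0.033,0.5]]'
python3 - <<'E'
from h import *
np.set_printoptions(precision=4,suppress=True)
o,im=snap('wrist','w3')
for t in Z:
    for s,p in spot('wrist',t)[:2]: print(t,s,p,atz('wrist',p,Z.get(t,0),o))
plan(.5115,.0555,.076,100)
E
```

```text
clock: 4.35
eef_pos: [0.5093, 0.0558, 0.1479]
tool_rot: [0.642, 0.766, -0.002, -0.002]
ft_force: [-0.3, 0.1, 0.4]
grip_width: 0.0426
link 0.66 [323.52 198.6 ] [0.514  0.0579 0.06  ]
link_grip 0.61 [320.384 209.2  ] [0.5111 0.0563 0.094 ]
tray 0.68 [322.368 189.32 ] [0.5141 0.0546 0.    ]
catch1_tab 0.75 [321.216 316.12 ] [ 0.5324 -0.0575  0.083 ]
catch2_tab 0.63 [321.984 111.2  ] [0.498  0.1364 0.083 ]
catch2_tab 0.43 [321.728 260.4  ] [0.5219 0.0034 0.083 ]
ear1 0.86 [324.672  81.08 ] [0.4958 0.163  0.06  ]
ear2 0.86 [324.672  81.08 ] [0.4958 0.163  0.06  ]
gate_hinge 0.66 [323.776   8.12 ] [0.4849 0.2179 0.06  ]
gate_handle 0.94 [319.488 261.12 ] [ 0.522 -0.009  0.06 ]
handle_mid 0.57 [322.496 273.88 ] [ 0.525  -0.0095  0.085 ]
bay 0.85 [320.768 187.68 ] [0.5118 0.0562 0.    ]
pose [0.5116 0.0561 0.1505] h0 100.08 tilt [ 0.0005  0.     -1.    ] t 4.95 F [-0.8 -0.4  0.4] w 0.0422
row [-0.0006 -0.0003  0.0745] turn 0.0006 rows lin 1.1920853703458552 rot 0.007092528400320266 j [ 0.11  0.29 -0.05  1.23 -0.    1.5 ]
```

View pics/w3.png

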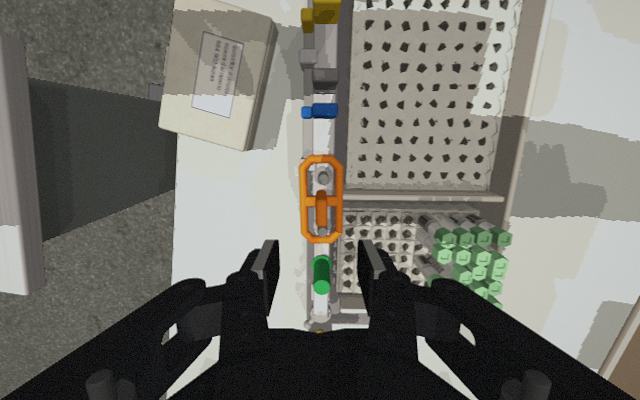

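In the wrist view the bay line is upright in the image, with the link tab centred at (321,209), so it is aligned. I'll lower, close, and lift.

```bash
python3 -m inch '[[0,0,0.04,0,0.5],[0,0,0.0745,0,0.5],[0,0,0.0745,0,0.5],[0,0,0.0745,0,1],[0,0,0.0745,0,1],[0,0,0.0745,0,1]]'; python3 -m inch '[[0,0,0,0,1],[0,0,0,0,1]]'
python3 - <<'E'
from h import *
o,im=snap('wrist','w4')
plan(.4625,-.3375,.20,100)
E
```

```text
clock: 5.7
eef_pos: [0.5126, 0.0562, 0.077]
tool_rot: [0.642, 0.766, 0.001, 0.001]
ft_force: [0.0, -1.0, 1.0]
grip_width: 0.0001
clock: 5.95
eef_pos: [0.5117, 0.0561, 0.076]
tool_rot: [0.642, 0.766, 0.0, 0.0]
ft_force: [-0.0, -0.8, -0.5]
grip_width: 0.0003
pose [0.5116 0.0561 0.0759] h0 100.08 tilt [ 2.e-04  0.e+00 -1.e+00] t 6.0 F [ 0.4 -0.4 -0.1] w 0.0
row [-0.3789 -0.1171 -0.1242] turn 0.0006 rows lin 6.64962047859196 rot 0.007088287406819295 j [ 0.11  0.35 -0.17  1.05 -0.    1.5 ]
```

View pics/w4.png

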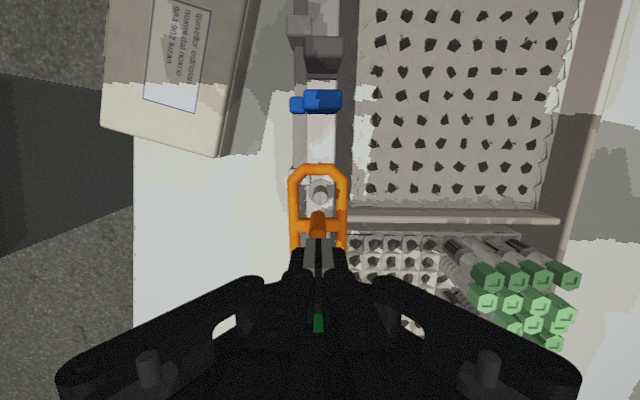

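The wrist view shows the fingers shut just short of the tab. The tab is at (318,222), ahead of the fingers at (318,255), so the detected point was off along the bay's y. I'll re-measure from this picture.

```bash
python3 - <<'E'
from h import *
o=bot.get_obs()
for uv,z in [((318,165),.068),((318,226),.068),((318,212),.108),((318,232),.108),((320,188),.082),((290,240),.064),((347,240),.064),((322,100),.104),((323,48),.104)]: print(uv,atz('wrist',uv,z,o))
for nm in ['w3','w2']: pass
print(spot('wrist','link_grip'))
E
python3 -c "
import cv2
im=cv2.imread('pics/w4.png');cv2.imwrite('pics/w4z.png',cv2.resize(im[150:350,230:410],None,fx=3,fy=3))
im=cv2.imread('pics/w3.png');cv2.imwrite('pics/w3z.png',cv2.resize(im[90:290,250:400],None,fx=3,fy=3))"
```

```text
(318, 165) [0.50391006 0.09932145 0.068     ]
(318, 226) [0.51142616 0.05707755 0.068     ]
(318, 212) [0.50749862 0.0789204  0.108     ]
(318, 232) [0.50953391 0.06748109 0.108     ]
(320, 188) [0.50735992 0.08702757 0.082     ]
(290, 240) [0.49341971 0.04145427 0.064     ]
(347, 240) [0.53445026 0.04873852 0.064     ]
(322, 100) [0.49936215 0.13621171 0.104     ]
(323, 48) [0.49561768 0.15950543 0.104     ]
[(0.96, array([316.8, 242. ]))]
```

View pics/w4z.png

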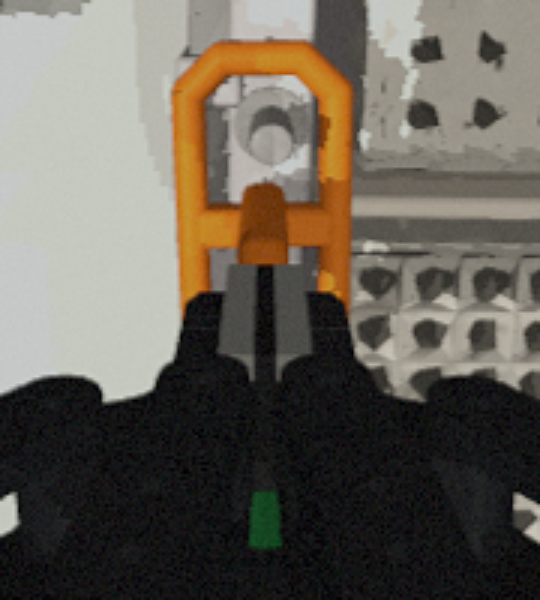

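View pics/w3z.png

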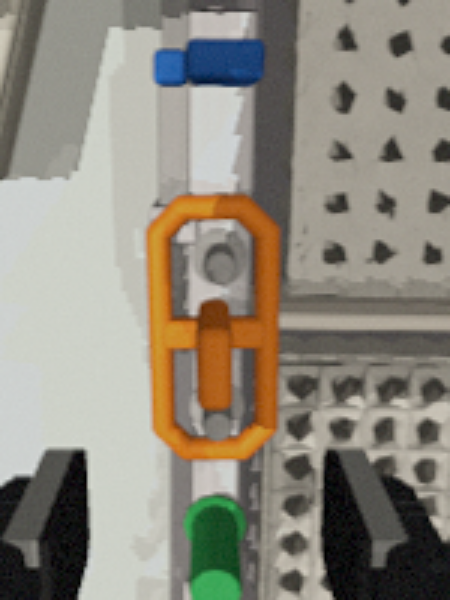

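Run:
```python
from h import *
o=bot.get_obs();Rm=R.from_quat(o['tool_rot']).as_matrix();p=o['eef_pos'];print(o['grip_width'],p)
for x in(.011,-.011):
  for z in (0,-.01,-.019,-.03,-.04): print(x,z,proj('wrist',p+Rm@[x,0,z],o))
# image point of tab at world
for P in [(.5115,.069,.068),(.5115,.069,.108),(.5115,.045,.108)]:print(P,proj('wrist',P,o))
```

```text
6.705613549587701e-05 [0.51150949 0.0560785  0.07578342]
0.011 0 [317.96470433 215.79259347]
0.011 -0.01 [317.97516947 220.49256417]
0.011 -0.019 [317.98561664 225.18446803]
0.011 -0.03 [317.99995227 231.62270229]
0.011 -0.04 [318.01477358 238.27905955]
-0.011 0 [317.95867547 246.26002638]
-0.011 -0.01 [317.96848951 252.42302859]
-0.011 -0.019 [317.97825456 258.55527024]
-0.011 -0.03 [317.99160219 266.93729786]
-0.011 -0.04 [318.0053392  275.56384732]
(0.5115, 0.069, 0.068) [321.19858818 210.07870513]
(0.5115, 0.069, 0.108) [322.05815796 230.11366751]
(0.5115, 0.045, 0.108) [314.62960052 268.61380283]
```

Run:
```python
from h import *
for c in ['scene','top']:
    o,im=snap(c,c+'3')
    print(c,proj(c,o['eef_pos']))
im=cv2.imread('pics/scene3.png');cv2.imwrite('pics/s3z.png',cv2.resize(im[130:270,210:370],None,fx=4.5,fy=4.2,interpolation=cv2.INTER_CUBIC))
```

```text
scene [294.34191106 217.82514509]
top [279.19941242 181.69107616]
```

View pics/s3z.png

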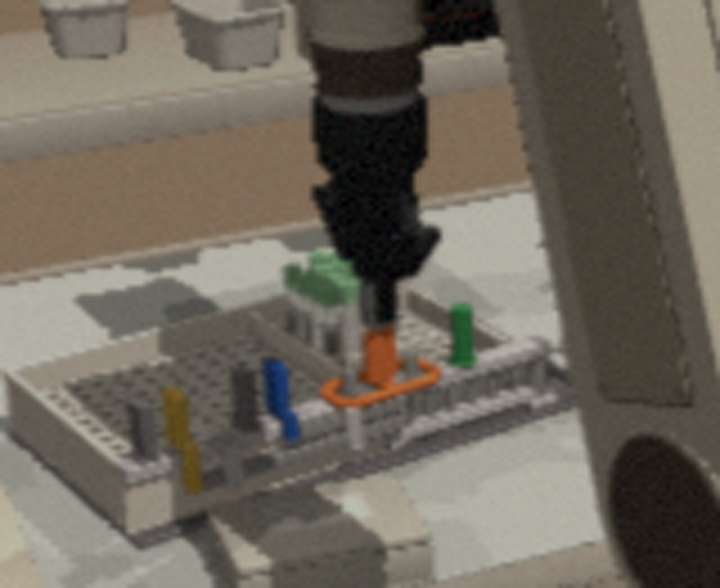

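View pics/top3.png

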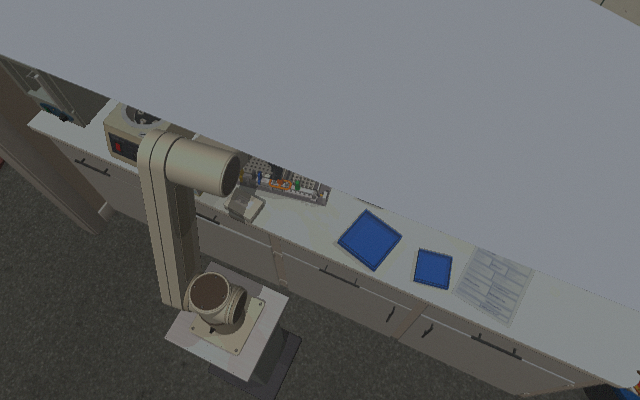

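The scene view shows the shut fingertips sitting on top of the tab, at zoom (380,325), with the tab fully visible below. The projected TCP falls near the tab's base, so the visible tips are about 35–40 mm higher than the reported TCP. The wrist picture agrees: the tips show at row 238, where about 216 was expected. I'll open and lower further, checking the force and the picture.

```bash
python3 -m inch '[[0,0,-0.01,0,0.5],[0,0,-0.01,0,0.5],[0,0,0,0,0.5],[0,0,0.015,0,0.5],[0,0,0.028,0,0.5],[0,0,0.028,0,0.5]]'
python3 - <<'E'
from h import *
o,im=snap('wrist','w5');snap('scene','s5')
im=cv2.imread('pics/s5.png');cv2.imwrite('pics/s5z.png',cv2.resize(im[130:270,210:370],None,fx=4.5,fy=4.2,interpolation=cv2.INTER_CUBIC))
print(bot.get_obs())
E
```

```text
clock: 6.9
eef_pos: [0.5097, 0.0559, 0.0457]
tool_rot: [0.642, 0.766, -0.002, -0.001]
ft_force: [-0.2, 0.1, 0.2]
grip_width: 0.0426
{'clock': 7.0, 'joint_pos': array([ 1.09210779e-01,  3.84109851e-01, -2.04960171e-01,  9.82711983e-01,
        6.38204099e-06,  1.50419011e+00]), 'joint_vel': array([ 0.00097063, -0.01351929,  0.01564025,  0.00075495, -0.00010856,
        0.00214635]), 'tau': array([ 2.24078858e-04, -4.00820088e+01,  2.13615811e+01,  3.21611878e-02,
        1.00757741e-04,  1.30515213e-05]), 'eef_pos': array([0.51123553, 0.05605764, 0.04724912]), 'tool_rot': array([ 6.42295573e-01,  7.66456883e-01, -3.53626001e-04, -3.43291628e-04]), 'ft_force': array([-1.03653453, -0.45820225,  0.00844558]), 'ft_torque': array([ 0.0419067 , -0.032328  ,  0.01937785]), 'grip_width': 0.042588937643577}
```

View pics/w5.png

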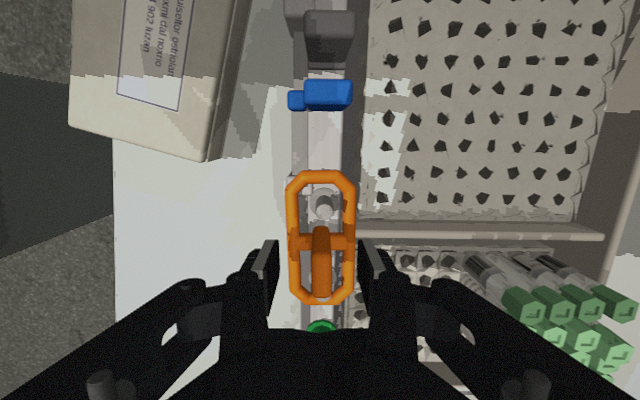

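View pics/s5z.png

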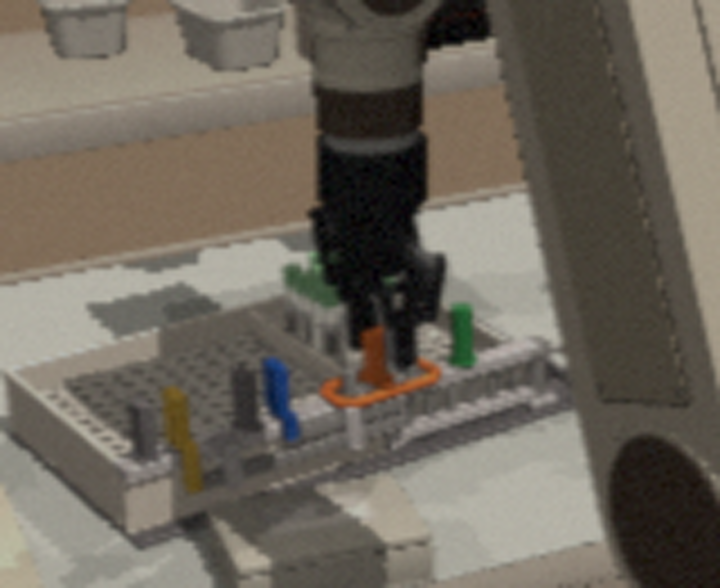

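The tab now stands between the open fingers, at wrist (320,260), and the fingertips are around the tab in the scene view. I'll lower a little more, close and lift.

```bash
python3 -m inch '[[0,0,0.005,0,0.5],[0,0,0.005,0,1],[0,0,0.005,0,1],[0,0,0.005,0,1]]';python3 -m inch '[[0,0,-0.02,0,1],[0,0,-0.05,0,1],[0,0,-0.10,0,1],[0,0,-0.12,0,1]]'
python3 - <<'E'
from h import *
o,im=snap('wrist','w6')
plan(.4635,-.3385,.16,100)
E
```

```text
clock: 7.5
eef_pos: [0.5118, 0.0561, 0.043]
tool_rot: [0.642, 0.766, 0.0, 0.0]
ft_force: [0.2, 0.7, 0.4]
grip_width: 0.0091
clock: 8.0
eef_pos: [0.5131, 0.0563, 0.1658]
tool_rot: [0.642, 0.766, 0.002, 0.002]
ft_force: [-0.5, -0.5, -1.0]
grip_width: 0.009
pose [0.5141 0.0564 0.1676] h0 100.08 tilt [ 7.7e-03  8.0e-04 -1.0e+00] t 8.05 F [ 0.6 -0.2  1.7] w 0.0096
row [-0.3799 -0.1189  0.0069] turn 0.0006 rows lin 6.3708164003029 rot 0.007096360698320202 j [ 0.11  0.28 -0.02  1.27  0.    1.5 ]
```

View pics/w6.png

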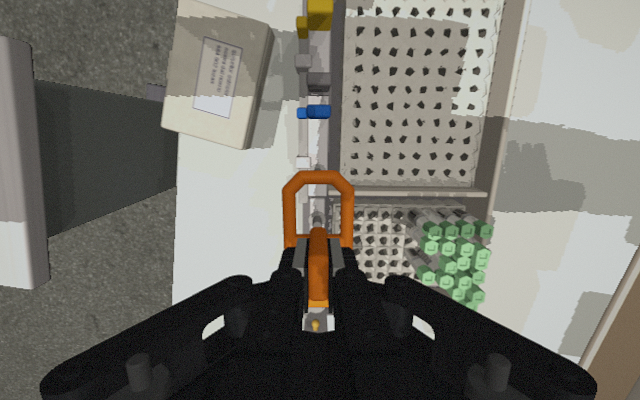

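The link is held, with an opening of 9.5 mm and the link visible off its pegs at (318,230). Now over to the big tray.

```bash
python3 -m inch '[[-0.055,-0.017,0,0,1],[-0.11,-0.034,0,0,1],[-0.165,-0.051,0,0,1],[-0.22,-0.068,0,0,1],[-0.275,-0.085,0,0,1],[-0.33,-0.102,0,0,1],[-0.37,-0.116,0,0,1],[-0.38,-0.119,0.01,0,1]]'
python3 - <<'E'
from h import *
o,im=snap('wrist','w7')
print(spot('wrist','tray'),[atz('wrist',p,0,o) for s,p in spot('wrist','tray')])
for m in bot.masks_of('top','tray'): print(m['score'],m['extent'])
snap('scene','s7')
plan(.4635,-.3385,.0,100)
E
```

```text
clock: 9.05
eef_pos: [0.4601, -0.3416, 0.152]
tool_rot: [0.644, 0.765, -0.0, 0.0]
ft_force: [-0.2, 0.5, -1.7]
grip_width: 0.009
[(0.81, array([318.784, 182.8  ]))] [array([ 0.46037864, -0.33654814,  0.        ])]
0.97 [0.5323, 0.5245, 0.0922, 0.1527]
0.97 [0.6508, 0.6215, 0.0548, 0.11]
0.44 [0.3784, 0.443, 0.0008, 0.0145]
pose [ 0.4608 -0.3373  0.1522] h0 100.16 tilt [-0.001   0.0013 -1.    ] t 9.3 F [ 0.3  0.3 -1.9] w 0.009
row [-0.0018  0.0025  0.1522] turn 0.0014 rows lin 2.435631058229812 rot 0.015384905663380626 j [-0.63  0.4   0.12  1.29  0.    0.76]
```

View pics/w7.png

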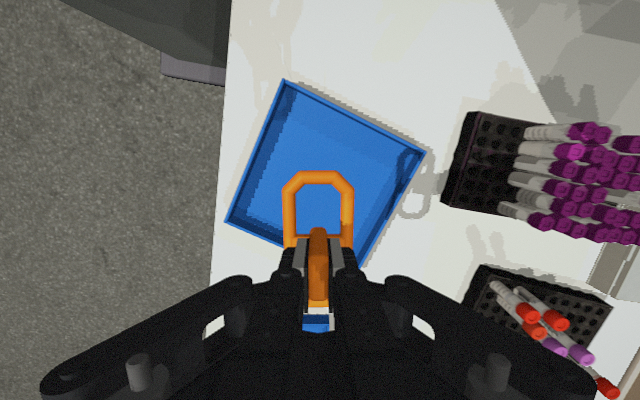

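View pics/s7.png

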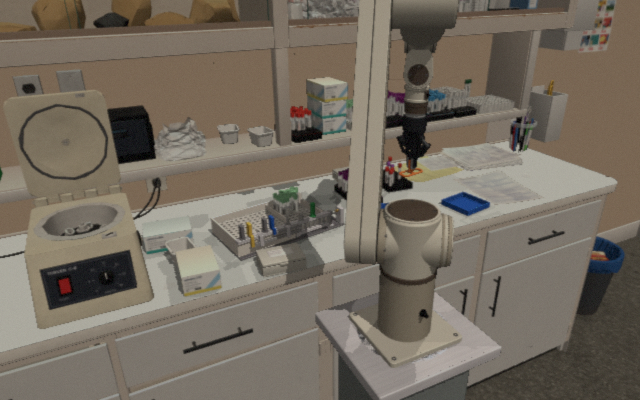

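The wrist view shows the link, at (318,210), over the big tray, with both black tube racks well to the right. Lowering and releasing.

```bash
python3 -m inch '[[0,0,0.06,0,1],[0,0,0.12,0,1],[0,0,0.15,0,1],[0,0,0.157,0,1],[0,0,0.157,0,0.5],[0,0,0.157,0,0.5],[0,0,0.11,0,0.5],[0,0,0.05,0,0.5],[0,0,0,0,0.5]]'
python3 - <<'E'
from h import *
o,im=snap('wrist','w8')
plan(.45,.17,.20,190)
E
```

```text
clock: 10.42
eef_pos: [0.4619, -0.3397, 0.1573]
tool_rot: [0.642, 0.766, 0.0, 0.003]
ft_force: [1.0, -1.4, 0.3]
grip_width: 0.0428
pose [ 0.465  -0.342   0.1649] h0 100.07 tilt [ 0.014  -0.0102 -0.9999] t 10.47 F [ 2.  -0.7  4.7] w 0.0425
row [ 0.5062  0.0752 -0.0405] turn -0.7495 rows lin 8.214278346589966 rot 8.405086518224238 j [-0.63  0.39  0.14  1.3   0.    0.76]
```

View pics/w8.png

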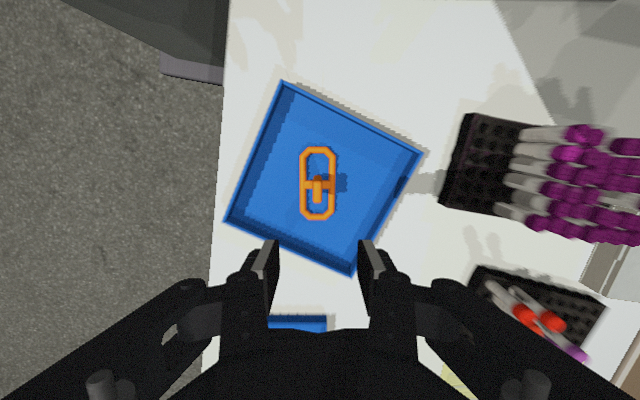

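The link lies in the middle of the tray, at wrist (318,185), and is released. Now to the catches. Heading 190° keeps joint 6 in range.

```bash
python3 -c "
from h import *
plan(.47,.19,.15,190)"
```

```text
pose [ 0.465  -0.342   0.1649] h0 100.07 tilt [ 0.014  -0.0102 -0.9999] t 10.47 F [ 2.  -0.7  4.7] w 0.0425
row [0.5231 0.0978 0.0096] turn -0.7495 rows lin 8.515259438111904 rot 8.405086518224238 j [-0.63  0.39  0.14  1.3   0.    0.76]
```

```bash
python3 -m inch '[[0.055,0.01,-0.01,-0.08,0.3],[0.11,0.02,-0.02,-0.16,0.3],[0.17,0.03,-0.02,-0.24,0.3],[0.23,0.042,-0.02,-0.32,0.3],[0.29,0.054,-0.02,-0.40,0.3],[0.35,0.066,-0.01,-0.48,0.3],[0.41,0.078,0,-0.56,0.3],[0.46,0.09,0,-0.64,0.3],[0.50,0.098,0,-0.72,0.3],[0.518,0.1,0,-0.75,0.3]]'; python3 -m inch '[[0,0,0,0,0.3]]'
python3 - <<'E'
from h import *
np.set_printoptions(precision=4,suppress=True)
o,im=snap('wrist','w9')
for t in ['catch1_tab','catch2_tab','ear1','gate_hinge','gate_handle','handle_mid']:
    for s,p in spot('wrist',t)[:3]: print(t,s,p,atz('wrist',p,Z.get(t,0),o))
plan(.483,.231,.036,190)
E
```

```text
clock: 11.72
eef_pos: [0.4693, 0.1909, 0.1541]
tool_rot: [-0.09, 0.996, 0.0, 0.002]
ft_force: [-0.2, -0.2, 0.0]
grip_width: 0.0596
clock: 11.85
eef_pos: [0.4688, 0.1892, 0.1535]
tool_rot: [-0.088, 0.996, -0.0, 0.001]
ft_force: [-0.7, -0.8, -0.4]
grip_width: 0.0595
catch1_tab 0.92 [335.616 226.12 ] [0.4869 0.2094 0.083 ]
catch1_tab 0.23 [204.928 202.48 ] [0.4854 0.0864 0.083 ]
catch2_tab 0.63 [256.384 228.28 ] [0.5022 0.1361 0.083 ]
ear1 0.86 [356.8 220.2] [0.4846 0.2325 0.06  ]
ear1 0.72 [286.976 217.08 ] [0.4938 0.1616 0.06  ]
gate_hinge 0.67 [ 54.4  214.68] [ 0.5329 -0.0723  0.06  ]
gate_handle 0.94 [112.768 213.08 ] [ 0.5208 -0.0137  0.06  ]
handle_mid 0.69 [ 99.328 221.32 ] [ 0.5203 -0.0085  0.085 ]
pose [0.4688 0.1875 0.1528] h0 -170.06 tilt [ 0.     -0.0001 -1.    ] t 12.2 F [ 0.1  0.7 -0.3] w 0.0596
row [-0.0215  0.0404  0.1168] turn -0.0005 rows lin 2.0068920052324857 rot 0.005390081461620365 j [ 0.38  0.27 -0.07  1.23 -0.    0.21]
```

View pics/w9.png

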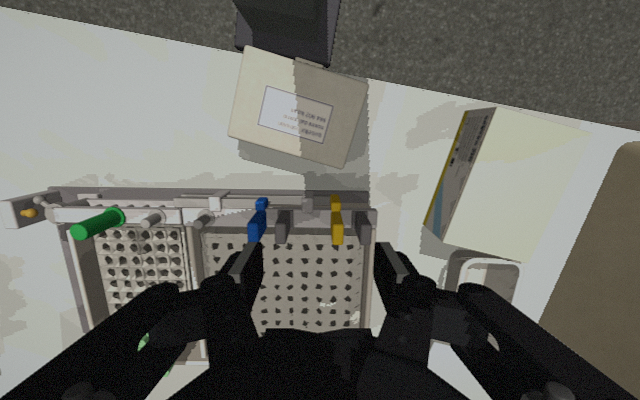

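The wrist view shows, right to left: ear1 (367,228), yellow tab (336,220), ear2 (281,226), blue tab (258,220), and the green post (100,222). The rail is level in the image, so the yaw is right. I'll move over the yellow pair, partway down, to refine.

```bash
python3 -c "
from h import *
plan(.4845,.228,.082,190)"; python3 -m inch '[[-0.01,0.02,0.02,0,0.3],[-0.022,0.037,0.05,0,0.3],[-0.022,0.037,0.071,0,0.3],[-0.022,0.037,0.071,0,0.3],[-0.022,0.037,0.071,0,0.3]]'
python3 - <<'E'
from h import *
np.set_printoptions(precision=4,suppress=True)
o,im=snap('wrist','w10')
for t in ['catch1_tab','catch2_tab','ear1']:
    for s,p in spot('wrist',t)[:3]: print(t,s,p,atz('wrist',p,Z.get(t,0),o))
plan(.4845,.228,.036,190)
E
```

```text
pose [0.4688 0.1875 0.1528] h0 -170.06 tilt [ 0.e+00 -1.e-04 -1.e+00] t 12.2 F [ 0.1  0.7 -0.3] w 0.0596
row [-0.0224  0.0372  0.0708] turn -0.0005 rows lin 1.3287071868382831 rot 0.005390081461620365 j [ 0.38  0.27 -0.07  1.23 -0.    0.21]
clock: 12.82
eef_pos: [0.4844, 0.2287, 0.0825]
tool_rot: [-0.087, 0.996, 0.0, 0.0]
ft_force: [0.6, 0.0, -0.6]
grip_width: 0.0596
catch1_tab 0.97 [290.176 233.4  ] [0.489  0.2104 0.083 ]
catch2_tab 0.56 [179.52 230.4 ] [0.4999 0.1363 0.083 ]
ear1 0.69 [323.776 220.6  ] [0.4835 0.233  0.06  ]
ear1 0.64 [229.632 218.52 ] [0.4943 0.1627 0.06  ]
ear1 0.44 [469.888 288.32 ] [0.5198 0.3604 0.06  ]
pose [0.4847 0.229  0.0829] h0 -169.95 tilt [ 0.002  0.001 -1.   ] t 13.03 F [-0.2 -0.3 -0.6] w 0.0599
row [ 0.0004 -0.001   0.0469] turn 0.0004 rows lin 0.7508201432095171 rot 0.004280010302183961 j [ 0.44  0.38 -0.1   1.08  0.    0.27]
```

View pics/w10.png

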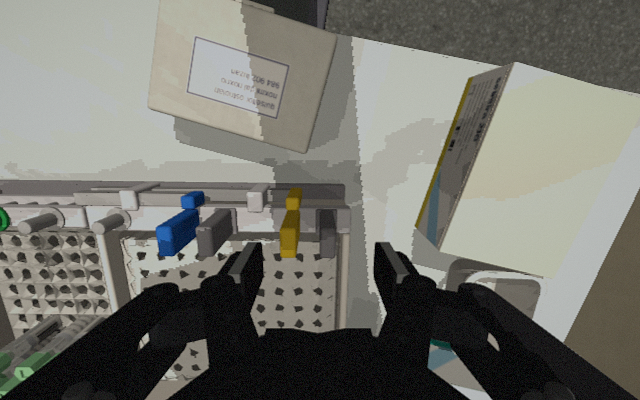

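Three views agree: ear1 at (0.4835,0.233) and the yellow tab at (0.488,0.210). Lowering and squeezing.

```bash
python3 -m inch '[[0,-0.002,0.03,0,0.3],[0,-0.002,0.046,0,0.3],[0,-0.002,0.046,0,0.3]]'
python3 - <<'E'
from h import *
o,im=snap('wrist','w11');snap('scene','s11')
im=cv2.imread('pics/s11.png');cv2.imwrite('pics/s11z.png',cv2.resize(im[130:270,200:360],None,fx=4.5,fy=4.2,interpolation=cv2.INTER_CUBIC))
E
```

```text
clock: 13.4
eef_pos: [0.4833, 0.2264, 0.0351]
tool_rot: [-0.088, 0.996, -0.0, -0.001]
ft_force: [0.1, -0.3, -0.7]
grip_width: 0.0599
```

View pics/w11.png

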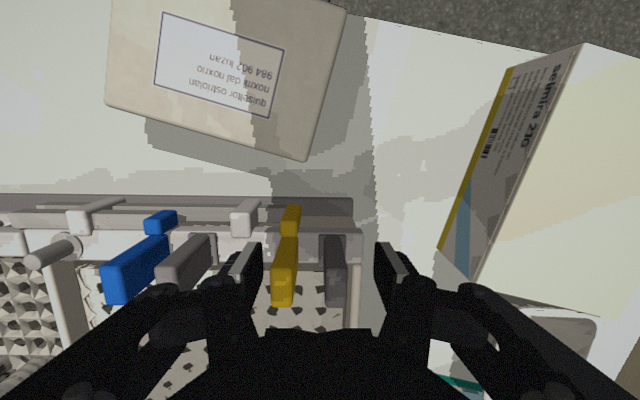

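View pics/s11z.png

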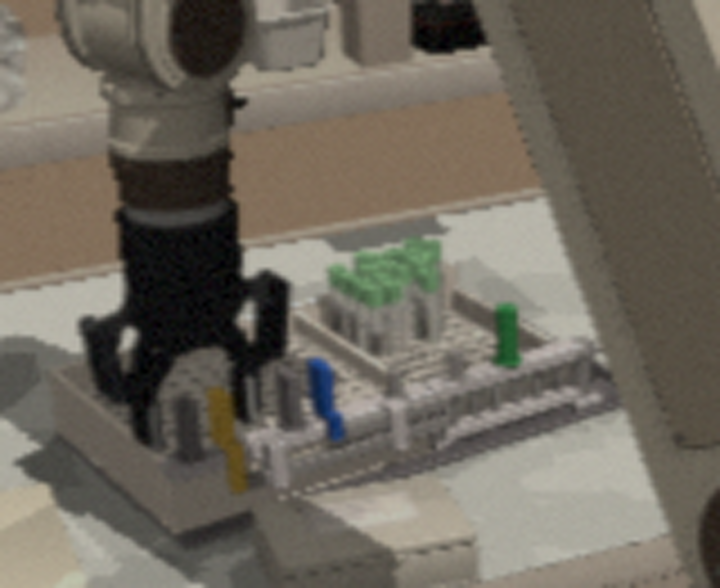

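Yellow tab (285,270) and ear1 (335,270) both lie between the fingers, and the neighbouring ear2 is outside. Now squeezing.

```bash
python3 -m inch '[[0,0,0,0,1],[0,0,0,0,1],[0,0,0,0,1],[0,0,0,0,1],[0,0,0,0,1],[0,0,0,0,1]]'
python3 - <<'E'
from h import *
o,im=snap('wrist','w12');print(bot.get_obs()['ft_force'],bot.get_obs()['grip_width'],o['eef_pos'])
E
```

```text
clock: 14.25
eef_pos: [0.485, 0.2296, 0.0375]
tool_rot: [-0.088, 0.996, 0.002, 0.001]
ft_force: [-2.6, 5.0, 6.3]
grip_width: 0.02
[-2.84758087  6.00208194  6.32204927] 0.019535505331846607 [0.48498915 0.22957821 0.03751108]
```

View pics/w12.png

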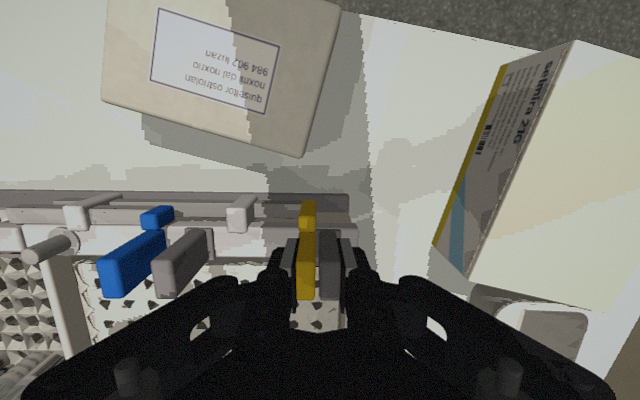

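The yellow tab and ear1 are pinched together at (308,265)–(330,265), with an opening of 20 mm, so the tab is fully in. Opening, lifting and shifting 75 mm to the blue pair.

```bash
python3 -m inch '[[0,0,0,0,0.3],[0,0,0,0,0.3],[0,0,0,0,0.3],[0,0,-0.03,0,0.3],[0,0,-0.06,0,0.3],[0,-0.04,-0.06,0,0.3],[0,-0.072,-0.06,0,0.3],[0,-0.072,-0.05,0,0.3],[0,-0.072,-0.05,0,0.3]]'
python3 - <<'E'
from h import *
np.set_printoptions(precision=4,suppress=True)
o,im=snap('wrist','w13')
for t in ['catch1_tab','catch2_tab','ear1','handle_mid']:
    for s,p in spot('wrist',t)[:3]: print(t,s,p,atz('wrist',p,Z.get(t,0),o))
plan(.4975,.156,.036,190)
E
```

```text
clock: 15.42
eef_pos: [0.4958, 0.156, 0.0845]
tool_rot: [-0.088, 0.996, 0.0, -0.001]
ft_force: [-0.2, 0.2, -0.6]
grip_width: 0.0599
catch1_tab 0.59 [415.808 234.   ] [0.4866 0.2227 0.083 ]
catch2_tab 0.77 [289.28 229.6 ] [0.4986 0.1366 0.083 ]
ear1 0.67 [324.096 219.4  ] [0.4945 0.1606 0.06  ]
ear1 0.62 [420.992 223.   ] [0.4844 0.2343 0.06  ]
ear1 0.48 [561.024 170.52 ] [0.4275 0.324  0.06  ]
handle_mid 0.82 [ 67.584 229.68 ] [ 0.5241 -0.011   0.085 ]
pose [0.4968 0.1569 0.0857] h0 -169.85 tilt [ 0.0001  0.0001 -1.    ] t 15.68 F [-0.1  0.2  0.2] w 0.0601
row [-0.0005 -0.001   0.0497] turn 0.0012 rows lin 0.79592641241296 rot 0.01399593319366797 j [ 0.31  0.36 -0.13  1.08  0.    0.13]
```

View pics/w13.png

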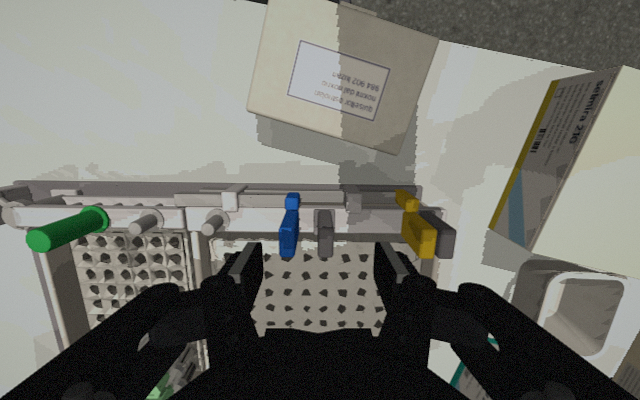

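The yellow tab (418,235) now sits against its ear, and the blue tab (289,235) and ear2 (324,232) are between the fingers. Lowering and squeezing.

```bash
python3 -m inch '[[0,-0.001,0.03,0,0.3],[0,-0.001,0.0495,0,0.3],[0,-0.001,0.0495,0,0.3],[0,-0.001,0.0495,0,1],[0,-0.001,0.0495,0,1],[0,-0.001,0.0495,0,1],[0,-0.001,0.0495,0,1],[0,-0.001,0.0495,0,1],[0,-0.001,0.0495,0,1]]'
python3 - <<'E'
from h import *
o,im=snap('wrist','w14');print(bot.get_obs()['ft_force'],bot.get_obs()['grip_width'],o['eef_pos'])
E
```

```text
clock: 16.8
eef_pos: [0.4981, 0.1558, 0.038]
tool_rot: [-0.088, 0.996, 0.0, 0.002]
ft_force: [-1.6, 2.4, 6.0]
grip_width: 0.0191
[-1.37827325  0.89121586  6.21881344] 0.019670605655565034 [0.49812125 0.15576701 0.03798678]
```

View pics/w14.png

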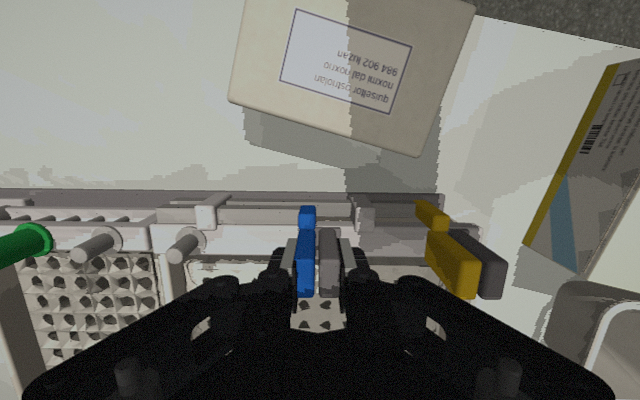

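The blue tab (307,265) and ear2 (328,265) are pinched fully, with the opening at 19.5 mm. Next: release, lift, and turn to face the gate handle.

```bash
python3 -c "
from h import *
plan(.5235,-.0095,.14,100)"
```

```text
pose [0.4981 0.1558 0.038 ] h0 -169.95 tilt [ 0.003   0.0012 -1.    ] t 16.85 F [-1.4  0.9  6.2] w 0.0197
row [ 0.0035 -0.1671 -0.1021] turn 0.7504 rows lin 3.1341619919157773 rot 8.415802051762668 j [ 0.3   0.4  -0.2   0.96  0.    0.13]
```

```bash
python3 -m inch '[[0,0,0,0,0.3],[0,0,0,0,0.3],[0,0,0,0,0.3],[0,0,-0.04,0,0.3],[0,0,-0.08,0,0.3],[0,-0.03,-0.1,0.09,0.4],[0,-0.06,-0.1,0.18,0.5],[0,-0.09,-0.1,0.27,0.5],[0.003,-0.12,-0.1,0.36,0.5],[0.004,-0.15,-0.1,0.45,0.5]]'
python3 - <<'E'
from h import *
plan(.5235,-.0095,.14,100)
E
```

```text
clock: 18.1
eef_pos: [0.5192, 0.0059, 0.1361]
tool_rot: [0.374, 0.927, 0.0, -0.0]
ft_force: [-0.0, 0.4, 1.0]
grip_width: 0.0429
pose [0.5192 0.0059 0.1361] h0 136.02 tilt [-3.e-04  5.e-04 -1.e+00] t 18.1 F [-0.   0.4  1. ] w 0.0429
row [-0.0138 -0.0081 -0.0039] turn 0.3001 rows lin 0.26409650362545856 rot 3.3660924343308065 j [ 0.01  0.31 -0.06  1.2   0.    0.78]
```

```bash
python3 -m inch '[[-0.005,-0.003,0,0.09,0.5],[-0.01,-0.006,0,0.18,0.5],[-0.014,-0.008,0,0.27,0.5],[-0.014,-0.008,0,0.30,0.5],[-0.014,-0.008,0,0.30,0.5]]'
python3 - <<'E'
from h import *
np.set_printoptions(precision=4,suppress=True)
o,im=snap('wrist','w15')
for t in ['catch1_tab','catch2_tab','ear1','handle_mid','gate_handle','gate_hinge']:
    for s,p in spot('wrist',t)[:3]: print(t,s,p,atz('wrist',p,Z.get(t,0),o))
plan(.5235,-.0095,.043,100)
E
```

```text
clock: 18.73
eef_pos: [0.5238, -0.0087, 0.136]
tool_rot: [0.64, 0.768, -0.0, -0.0]
ft_force: [-0.7, 0.8, -0.5]
grip_width: 0.0431
handle_mid 0.9 [317.824 212.08 ] [ 0.5239 -0.0102  0.085 ]
gate_handle 0.55 [318.784 202.48 ] [ 0.5245 -0.0081  0.06  ]
gate_hinge 0.95 [318.528 265.32 ] [ 0.536  -0.0722  0.06  ]
pose [ 0.5239 -0.0087  0.1362] h0 100.39 tilt [ 0.      0.0001 -1.    ] t 19.07 F [-0.5 -0.7 -0.3] w 0.0428
row [-0.0007 -0.0005  0.0932] turn 0.0032 rows lin 1.4914174496606476 rot 0.036009088048558624 j [-0.02  0.32 -0.05  1.2   0.    1.37]
```

View pics/w15.png

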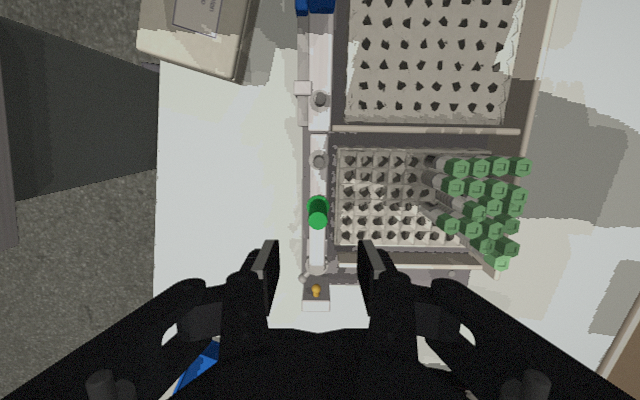

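The green post is centred at (318,212), with the hinge at (318,265) and the pegs clear. Lowering and gripping the post.

```bash
python3 -m inch '[[0,0,0.05,0,0.5],[0,0,0.08,0,0.5],[-0.001,0,0.094,0,0.5],[-0.001,0,0.094,0,0.5],[-0.001,0,0.094,0,1],[-0.001,0,0.094,0,1],[-0.001,0,0.094,0,1],[-0.001,0,0.094,0,1]]'
python3 - <<'E'
from h import *
o,im=snap('wrist','w16');print(bot.get_obs()['ft_force'],bot.get_obs()['grip_width'])
r=.064;H=np.array([.5353,-.0722]);p0=o['eef_pos'][:2]
Rm=R.from_quat(o['tool_rot']).as_matrix()
print(p0)
h0=np.radians(100.3)
c=H+r*np.array([np.cos(h0),np.sin(h0)])
for th in np.arange(0,91,7.5):
    a=h0+np.radians(th);d=H+r*np.array([np.cos(a),np.sin(a)])-c
    print(th,np.round(Rm[:2,:2].T@d,4),round(-th/120,4))
E
```

```text
clock: 20.08
eef_pos: [0.5241, -0.01, 0.0439]
tool_rot: [0.64, 0.768, 0.0, 0.001]
ft_force: [-4.1, -0.2, 6.1]
grip_width: 0.0138
[-4.01694943 -0.32428578  5.38843782] 0.014227461116757203
[ 0.52409588 -0.0099539 ]
0.0 [0. 0.] -0.0
7.5 [-0.0005 -0.0084] -0.0625
15.0 [-0.0022 -0.0166] -0.125
22.5 [-0.0048 -0.0245] -0.1875
30.0 [-0.0085 -0.032 ] -0.25
37.5 [-0.0132 -0.039 ] -0.3125
45.0 [-0.0187 -0.0453] -0.375
52.5 [-0.025  -0.0508] -0.4375
60.0 [-0.0319 -0.0555] -0.5
67.5 [-0.0394 -0.0592] -0.5625
75.0 [-0.0474 -0.0619] -0.625
82.5 [-0.0556 -0.0635] -0.6875
90.0 [-0.0639 -0.0641] -0.75
```

View pics/w16.png

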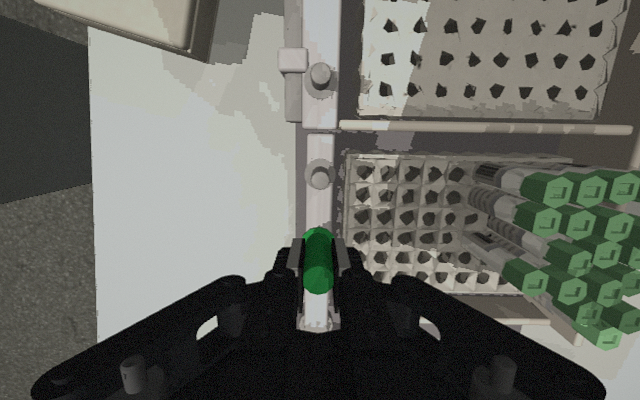

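The post is gripped at (318,262), with an opening of 14 mm. I'll swing to 45° first and check the force.

```bash
python3 -m inch '[[-0.0005,-0.0084,0,-0.0625,1],[-0.0022,-0.0166,0,-0.125,1],[-0.0048,-0.0245,0,-0.1875,1],[-0.0085,-0.032,0,-0.25,1],[-0.0132,-0.039,0,-0.3125,1],[-0.0187,-0.0453,0,-0.375,1],[-0.0187,-0.0453,0,-0.375,1]]'
python3 - <<'E'
from h import *
o,im=snap('wrist','w17')
r=.064;H=np.array([.5353,-.0722]);Rm=R.from_quat(o['tool_rot']).as_matrix()
for th in (45,90): 
    a=np.radians(100.3+th);plan(*(H+r*np.array([np.cos(a),np.sin(a)])),.043,100.3+th)
    c=H+r*np.array([np.cos(a),np.sin(a)])
h1=np.radians(145.3);c=H+r*np.array([np.cos(h1),np.sin(h1)])
M=np.array([[np.cos(h1),np.sin(h1)],[np.sin(h1),-np.cos(h1)]])
for th in np.arange(0,46,7.5):
    a=h1+np.radians(th);print(th,np.round(M@(H+r*np.array([np.cos(a),np.sin(a)])-c),4))
E
```

```text
clock: 21.0
eef_pos: [0.4817, -0.0356, 0.0438]
tool_rot: [0.297, 0.955, 0.001, -0.001]
ft_force: [-6.4, 3.0, 8.6]
grip_width: 0.0139
pose [ 0.4818 -0.0355  0.0438] h0 145.37 tilt [-6.0e-04  1.9e-03 -1.0e+00] t 21.05 F [-6.1  3.3  5.3] w 0.014
row [-0.0009  0.0003  0.0008] turn 0.0006 rows lin 0.02028186981679557 rot 0.006660990815233218 j [-0.07  0.33 -0.29  0.95  0.    0.53]
pose [ 0.4818 -0.0355  0.0438] h0 145.37 tilt [-6.0e-04  1.9e-03 -1.0e+00] t 21.05 F [-6.1  3.3  5.3] w 0.014
row [-0.0196 -0.045   0.0008] turn -0.3744 rows lin 0.7853740584705973 rot 4.198946485820281 j [-0.07  0.33 -0.29  0.95  0.    0.53]
0.0 [0. 0.]
7.5 [-0.0005 -0.0084]
15.0 [-0.0022 -0.0166]
22.5 [-0.0049 -0.0245]
30.0 [-0.0086 -0.032 ]
37.5 [-0.0132 -0.039 ]
45.0 [-0.0187 -0.0453]
```

View pics/w17.png

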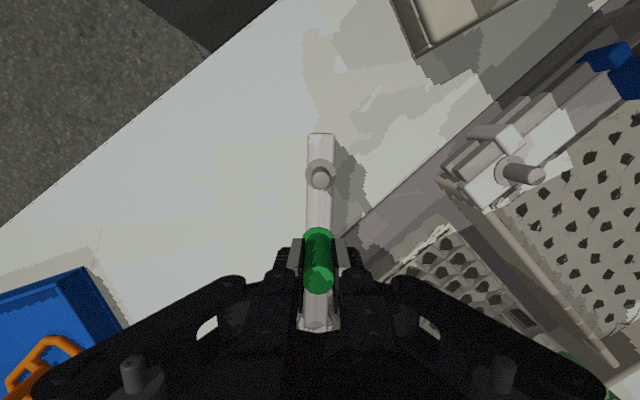

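The gate follows at 45°, still gripped, with the gate bar upright in the image. I'll go on to about 86°.

```bash
python3 -m inch '[[-0.0005,-0.0084,0,-0.0625,1],[-0.0022,-0.0166,0,-0.125,1],[-0.0049,-0.0245,0,-0.1875,1],[-0.0086,-0.032,0,-0.25,1],[-0.0132,-0.039,0,-0.3125,1],[-0.0155,-0.042,0,-0.34,1],[-0.0155,-0.042,0,-0.34,1],[-0.0155,-0.042,0,-0.34,1]]'
python3 - <<'E'
from h import *
o,im=snap('wrist','w18');snap('scene','s18');snap('top','t18')
plan(.472,-.075,.043,186)
H=np.array([.5353,-.0722]);d=o['eef_pos'][:2]-H;print('gate angle est',np.degrees(np.arctan2(d[1],d[0]))%360-100.3,np.linalg.norm(d))
print(spot('wrist','link'),spot('top','link'),spot('wrist','gate_handle'))
im=cv2.imread('pics/s18.png');a=cv2.resize(im[150:270,200:360],None,fx=4.5,fy=4.5,interpolation=cv2.INTER_CUBIC);cv2.imwrite('pics/s18z.png',a)
im=cv2.imread('pics/t18.png');a=cv2.resize(im[150:290,220:420],None,fx=4,fy=4,interpolation=cv2.INTER_CUBIC);cv2.imwrite('pics/t18z.png',a)
E
```

```text
clock: 22.05
eef_pos: [0.4691, -0.0796, 0.0438]
tool_rot: [-0.054, 0.999, 0.0, -0.002]
ft_force: [-10.7, 1.6, 12.7]
grip_width: 0.0139
pose [ 0.4691 -0.0796  0.0438] h0 -173.86 tilt [-3.6e-03 -2.0e-04 -1.0e+00] t 22.2 F [-9.8 -0.7 13.5] w 0.0138
row [-0.0034  0.0042  0.0008] turn 0.0012 rows lin 0.08805850269142758 rot 0.01333310397765706 j [-0.17  0.32 -0.31  0.94 -0.   -0.27]
gate angle est 86.09046559599868 0.06665360053483099
[] [(0.46, array([372.608, 243.2  ]))] [(0.51, array([316.224, 328.8  ]))]
```

View pics/w18.png

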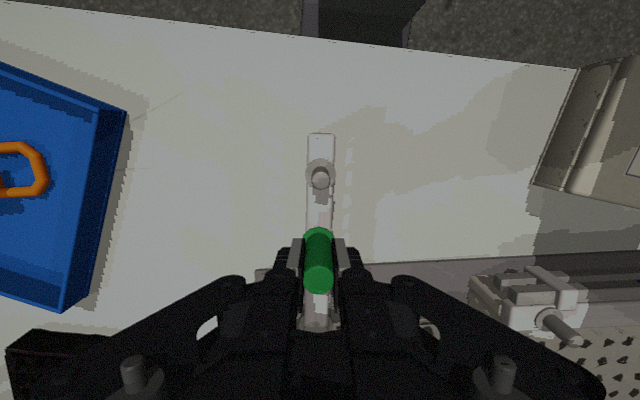

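View pics/t18z.png

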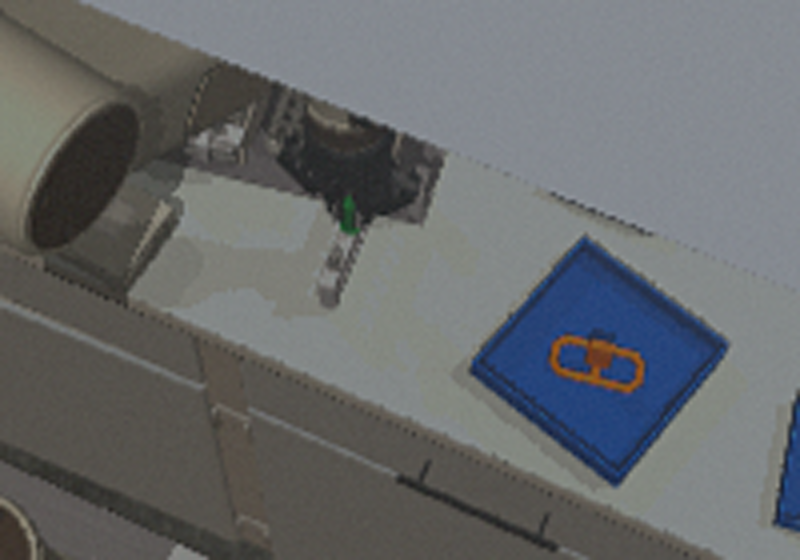

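View pics/s18z.png

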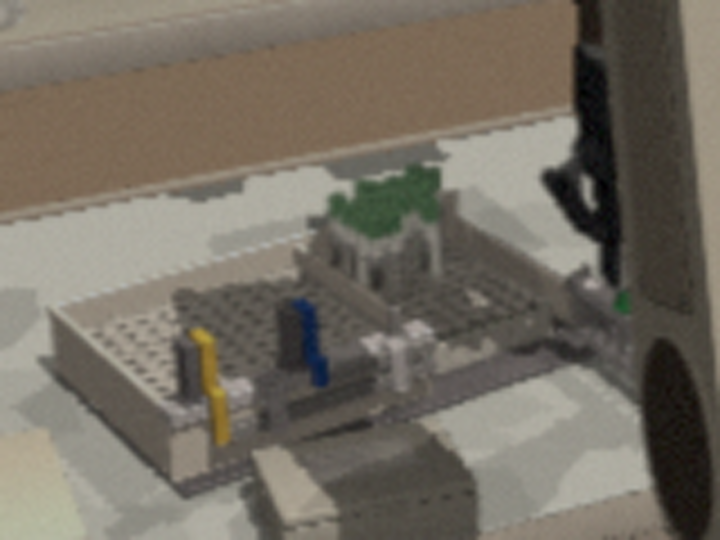

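The gate stands at about 86°, square to the front, with the green post pinched at (318,262). Both tabs sit against their ears, and the link lies in the middle of the big tray. I'll hold one more moment and then hand in.

```bash
python3 -m inch '[[0,0,0,0,1],[0,0,0,0,1]]'
python3 - <<'E'
from h import *
o=bot.get_obs();print(o['joint_vel'],o['ft_force'],o['grip_width'])
print(bot.job_done())
E
```

```text
clock: 22.6
eef_pos: [0.4691, -0.0796, 0.0438]
tool_rot: [-0.054, 0.999, -0.0, -0.002]
ft_force: [-10.3, 1.5, 14.2]
grip_width: 0.0144
[ 7.89692055e-04 -4.76142565e-04  1.20294344e-03 -6.52018562e-04
 -3.38588568e-04 -1.35406211e-05] [-10.28721104   1.47412936  14.17704006] 0.014430906946228667
the job is handed in; nothing more can be done
None
```

I carried out the whole sequence in order and handed the job in at 22.6 s of the 61 s allowed. No verdict was reported.

**What I did:**
1. I lifted the link off its pegs and let it go in the middle of the 170 mm tray. The other blue tray measured about 128 mm, so I left it alone.
2. I squeezed the yellow catch and then the blue one, each together with its ear. The opening read about 19.5–20 mm both times; fully in is 22 mm over both, and the reading runs 1–2 mm low on known sizes.
3. I gripped the green post and swung the gate past its detent. I finished still holding it at about 86° (1.5 rad).

**Last checks:** The arm was still and the post gripped, with the opening reading 14 mm on the 16 mm post. The wrist force was about 17 N. The final pictures show the link at rest in the tray and both tabs against their ears. In the last views I saw none of the other things moved, but I did not measure them.

**What failed or disagreed:**
- **Missed first grasp:** my first grasp of the link closed just above its tab. The visible fingertips sat about 35–40 mm higher than the reported TCP, contrary to the stated tool frame. I allowed for that from then on, and nothing was disturbed.
- **Handle radius:** with the gate open, the handle measured 66.7 mm from my estimated hinge position, against the 64 mm given. That is within my position error and may account for part of the remaining wrist force.

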